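Check the hub bushing with the hardness gauge

ROBOT

A 6-joint arm with a two-finger parallel gripper is mounted at the origin on the work surface. World frame = base frame: x ahead of the robot, y to its left, z up, the work surface at z = 0. Lengths are in m, angles in degrees, forces in N, time in s.
With the tool pointing down it reaches from about 0.425 to 0.95 m from the base axis. Payload 14.7 kg.
Tool frame: the origin (TCP) lies between the finger pads; the fingertips stand 22 mm ahead of it and the grasp point (between the pads) lies 3 mm ahead of it; z points along the fingers, x is the direction in which the jaws open and shut, and the axes are right-handed (so a half turn about z gives the same grasp; the last joint's range is limited). The gripper opens to 85 mm and grips with 20 to 120 N. Pads are 22 mm wide; open, the fingers measure 114 mm over their backs; the gripper's body (76 mm by 85 mm) begins 54 mm behind the grasp point. The pads swing forward as they close: fully open they stand 13 mm farther back than shut.
Start: joints at [-70.737, 27.513, 91.461, -0, 61.026, -2.67], TCP at [0.243, -0.603, 0.253] pointing down, gripper open.
Joint ranges: [-157.49, 157.49], [-46.99, 117.5], [13.45, 153.17], [-89.5, 269.5], [5.16, 153.95], [-167.48, 167.48]. Speed limits (degrees/s): [108.29, 108.29, 136.94, 172.46, 172.46, 172.46].

INTERFACE

Orientations are given as a 3x3 rotation matrix whose columns are the frame's x, y, z axes.
In Python, from cell import ctrl gives the robot as it stands. The module is installed in compiled form; this text tells all that it offers.
- The arm moves only by the tool arm_command, never from a script. Its argument "motion" is a list of rows, each a list of 2 entries, a list of its own where there are three numbers: the shift along the tool's x, y, z in m, then the turn, a rotation vector about the tool's x, y, z in rad. A call has exactly 10 rows; each row shifts and turns the commanded pose from where the row before left it, along the tool's axes as they then stand; what a row does not reach is not made up. A row lasts 1/8 s, in which the tool goes at most 62.5 mm and 10.7 degrees, less where a joint would pass 70% of its speed; a pose out of reach is approached as far as the arm can. A call is refused whole if a number of a shift passes 0.0625 or a number of a turn 0.188, either way. A call with a gripper value outside its range is refused whole. "hand" is the closure, from 0 (fully open) to 1 (shut), set as the call begins (left out, the last holds). The fingers move at their own pace and stop on an object; "squeeze" is the grip in N (left out, the last holds). Time passes only in rows, so rows that do not move let the fingers close, or fill a call up. It gives the time, the measured TCP pose, the force and the opening at its end, in the units of the state.
- ctrl.get_obs(): the state, without advancing time (a new reading comes with each control period).
- ctrl.get_image(name): name is "side" or "top"; returns a dict with "frame" (420x560x3 uint8, red, green, blue), "intrinsics" (3x3 intrinsics, pixels), "rvec" (rotation vector, rad) and "tvec" (3), from world to camera coordinates, as OpenCV has them. Camera axes: x right, y down, z forward; pixel columns grow to the right and rows downward; lengths in m; the calibration is good to about 2 mm. A picture is of the moment at which its call begins. There is no depth.
- ctrl.hand_in(): hands the job in, once; it reports no verdict.
The state is a dict: "clock": time; "joint_positions": joint angles; "qd": joint speeds; "tau": joint torques, N m; "ee_pos": TCP position; "eef_rot": TCP orientation; "force": force on the tool from outside, world axes, zero at the start; "moment": the same for the moment, N m; "opening": finger opening in m.
Only numpy, scipy, OpenCV 4.12 (cv2) and the standard library are available. Lean on these libraries where they do the work, as an engineer would, in place of code of your own. Each camera call takes 0.05 s, during which the arm holds its last target. There are 200 camera calls.

TASK

Draw the axle pin out of the wheel's hub and park it hanging upright in the open notch of the pin stand, and let go of it. Then take the hardness gauge out of its wooden holder and hold it upright with the tip of its spring plunger on the white dot on the rubber bushing, pressing lightly so that the plunger is pushed in about half-way (7 of its 14 mm), never hard. Finish while still holding the gauge like that, and leave the can, the screwdriver and the pedal where they lie.

Things in the scene. Friction and masses are not known exactly. Their poses are not given: they have to be found in the camera images.
- pin_head (a point): Steel axle pin, upright in the hub bore. Point on its axis in its dark round grip (20 mm diameter, 37 mm tall), 28 mm above the flange's underside, 16 mm below the pin's top. z: up along the pin. Under the grip a flange 30 mm in diameter, 7 mm thick, rests on the bushing; below it a shaft of 12 mm diameter, 65 mm long with a tapered end. About 0.14 kg.
- bore (a point): Middle of the mouth of the hub bore, on the top face of the black rubber bushing (72 mm diameter, face 95 mm above the bench). The bore is vertical, 15 mm in diameter and open below. The hub belongs to a fixed 200 mm wheel lying flat; its tyre's top is 84 mm above the bench. z points up.
- mark (a point): Centre of the white dot (12 mm diameter) on the top face of the rubber bushing, 21.5 mm from the bore axis, 95 mm above the bench. The face is level; z points up. The pin must be out before the gauge fits there. The gauge touches the wheel with its plunger tip.
- notch (a point): Fixed pin stand: level aluminium plate, 8 mm thick, top 95 mm above the bench. Point on the notch's centre line at the plate's top; z up. The notch is 18 mm wide along y and runs from its open end at x = -18 mm to its closed end at x = +16 mm. The pin hangs in it by its flange, shaft entering from above or by the open end. Plate 64 mm wide; 87 mm free below its top.
- gauge_grip (a point): Hardness gauge. Point on the axis of its grey case (36 mm along x, 34 along y, 56 tall), 32 mm above the case's underside, 24 below its top (a cap rises 8 mm more). z up along the gauge; dial on its +x side; grip across y. Under the case a steel foot (18 mm diameter, 16 long), then a 6 mm plunger standing out 14 mm: free tip 62 mm below this point. About 0.16 kg.
- gauge_tip (a point): The rounded tip of the gauge's plunger, on the gauge's axis; moves with the plunger.
- plunger (a joint): How far the gauge's plunger is pushed in, m: 0 free, 0.014 at its stop; spring of 600 N/m, so about 4 N at half-way (0.007) and 8.4 N at the stop.
- can: Spray can, 60 mm diameter, 170 mm tall, standing beyond the wheel. Bystander. Origin at centre of its underside.
- screwdriver: Screwdriver lying crosswise on the bench beyond the wheel, about 200 mm long, origin under its middle. Bystander.
- pedal: Black bicycle pedal lying on the bench, 95 x 82 x 22 mm. Bystander. Origin at centre of its underside.
- holder: Fixed wooden gauge holder, block 76 mm square, 45 mm tall, origin at centre of its underside. The gauge's case rests on its top, foot and plunger in a hole 22 mm wide and 36 mm deep: lift the gauge at least 35 mm straight up.
Not all that is in view belongs to the job. What is shaped like the part that bears gauge_grip but green or purple is not meant.

How it is judged (in metres and radians):
On the way, in this order (a step that is already met when the one before it is completed fails the run):
1. the axle pin is drawn wholly out of the bore (z of pin_head in the frame of bore above 0.095 m), for 0.05 s.
2. the pin hangs upright in the notch, released (x of pin_head in the frame of notch between -0.0125 and 0.0125 m and y of pin_head in the frame of notch between -0.007 and 0.007 m and z of pin_head in the frame of notch between 0.024 and 0.032 m and angle between pin_head's own z axis and vertical below 0.15 rad and contact force between each of the arm, the fingers and pin below 0.1 N), for 0.3 s.
At the end, for the whole second after the job is handed in: Pin released and hanging in the notch (12.5 mm along, 7 mm across, 4 mm in height, 0.15 rad). Robot holds the gauge upright within 0.12 rad, tip within 6 mm of the dot's centre and on the rubber, plunger in by 4 to 10 mm, 1.5 to 9 N on the wheel, gauge clear of holder and stand (all of step 2 and linear speed of pin below 0.02 m/s and horizontal distance between gauge_tip and mark below 0.006 m and z of gauge_tip in the frame of mark between -0.004 and 0.004 m and value of joint plunger between 0.004 and 0.01 m and contact force between gauge and wheel between 1.5 and 9 N and angle between gauge_grip's own z axis and vertical below 0.12 rad and contact force between the fingers and gauge above 1 N and contact force between gauge and holder below 0.1 N and contact force between gauge and stand below 0.1 N); the arm keeps its last pose, push and grip.
It fails at once if the gauge is pressed hard on the wheel (over 15 N) (contact force between gauge and wheel above 15 N).
It fails at once if the can is disturbed (moved over 30 mm) (distance of can from where it was at the start of the episode above 0.03 m).
It fails at once if the screwdriver is disturbed (moved over 30 mm) (distance of screwdriver from where it was at the start of the episode above 0.03 m).
It fails at once if the pedal is disturbed (moved over 30 mm) (distance of pedal from where it was at the start of the episode above 0.03 m).
It also fails if it takes over 72 s, if anything falls off the work surface, if the arm or the gripper's body presses on something with over 40 N, if the wrist force passes 120 N, or if a joint passes its speed limit or range.

## Working session

There is one attempt and no reset: what is moved stays moved. The work goes in short steps, Python scripts to look and compute and a tool call to move; the robot and the scene stay as the last step left them, time stands still between calls to the robot, and variables do not carry over. Pictures are saved under pics/ and viewed, about 8 in all and at most 12, crops included, and the job is handed in when it is done.

Besides the shell and the picture viewer there is one more tool, called by a JSON object that holds its "method" and its "body", one argument or row to a line. arm_command: Moves the arm, as the interface text tells. Its arguments: {"type":"object","properties":{"motion":{"type":"array","items":{"type":"array"}},"hand":{"type":"number"},"squeeze":{"type":"number"}},"required":["motion"]}

```bash
mkdir -p pics; cat > h.py <<'E'
import numpy as np, cv2
from cell import ctrl
def snap(name,fn=None,crop=None,scale=1):
    d=ctrl.get_image(name); f=d["frame"][:,:,::-1].copy()
    np.savez(f"pics/cal_{name}.npz",K=d["intrinsics"],r=d["rvec"],t=d["tvec"])
    if crop: x0,y0,x1,y1=crop; f=f[y0:y1,x0:x1]
    if scale!=1: f=cv2.resize(f,None,fx=scale,fy=scale,interpolation=cv2.INTER_CUBIC)
    if fn: cv2.imwrite(f"pics/{fn}.png",f)
    return f
def cal(name):
    c=np.load(f"pics/cal_{name}.npz"); return c["K"].astype(float),c["r"].astype(float).ravel(),c["t"].astype(float).ravel()
def onz(name,uv,z):
    K,r,t=cal(name); R=cv2.Rodrigues(r)[0]
    d=R.T@np.linalg.inv(K)@np.array([uv[0],uv[1],1.]); c=-R.T@t
    return c+d*(z-c[2])/d[2]
def proj(name,P):
    K,r,t=cal(name); return cv2.projectPoints(np.array(P,float).reshape(-1,1,3),r,t,K,None)[0].reshape(-1,2)
E
python3 - <<'E'
from h import *
a=snap("top","top0");b=snap("side","side0")
for n in("top","side"):
    K,r,t=cal(n);R=cv2.Rodrigues(r)[0];print(n,K.round(1).tolist(),(-R.T@t).round(3),R.round(2).tolist())
o=ctrl.get_obs();print({k:np.round(v,3).tolist() for k,v in o.items()})
E
```

```text
top [[482.0, 0.0, 288.0], [0.0, 482.0, 207.9], [0.0, 0.0, 1.0]] [ 0.473 -0.031  1.128] [[0.02, -1.0, 0.0], [-0.99, -0.02, -0.15], [0.15, 0.0, -0.99]]
side [[407.1, 0.0, 282.7], [0.0, 407.1, 213.5], [0.0, 0.0, 1.0]] [0.417 0.629 0.493] [[-0.96, -0.28, 0.0], [-0.14, 0.47, -0.87], [0.24, -0.84, -0.49]]
{'clock': 0.1, 'joint_positions': [-70.736, 27.547, 91.489, -0.001, 61.027, -2.667], 'qd': [-0.028, -0.038, -0.083, -0.06, -0.047, -0.079], 'tau': [0.002, -95.225, -43.104, -0.0, 0.005, -0.0], 'ee_pos': [0.243, -0.603, 0.253], 'eef_rot': [[0.373, -0.928, -0.0], [-0.928, -0.373, 0.001], [-0.001, -0.0, -1.0]], 'force': [0.266, -0.085, 0.524], 'moment': [-0.006, -0.014, 0.001], 'opening': 0.086}
```

View pics/top0.png

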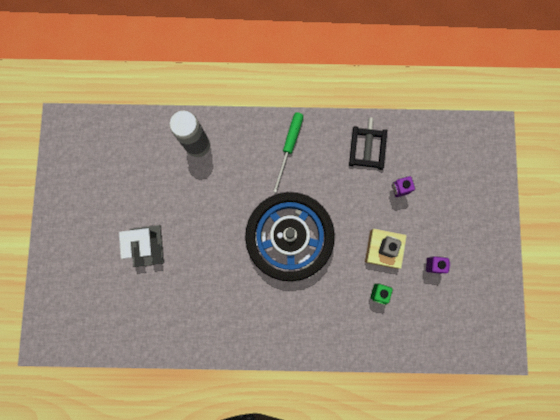

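View pics/side0.png

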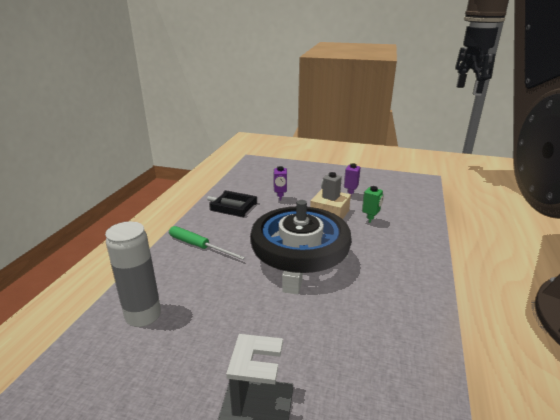

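The top view shows the stand at about (140,245), the wheel with pin at (290,235) and the mark at about (280,236), and the holder and grey gauge at (388,248). The side view agrees. I'll zoom in next.

```bash
python3 - <<'E'
from h import *
t=ctrl.get_image("top")["frame"][:,:,::-1]; s=ctrl.get_image("side")["frame"][:,:,::-1]
def c(f,x,y,w,h,k): return cv2.resize(f[y:y+h,x:x+w],None,fx=k,fy=k,interpolation=cv2.INTER_CUBIC)
a=np.hstack([c(t,112,218,56,56,7)[:392],c(t,262,208,56,56,7)]); 
b=np.hstack([c(t,362,222,56,29*1,7),c(s,225,330,56,29,7)])
cv2.imwrite("pics/z1.png",a)
b=np.hstack([c(t,360,222,56,56,7),c(s,225,328,56,56,7)]);cv2.imwrite("pics/z2.png",b)
E
```

```text
(no output)
```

View pics/z1.png

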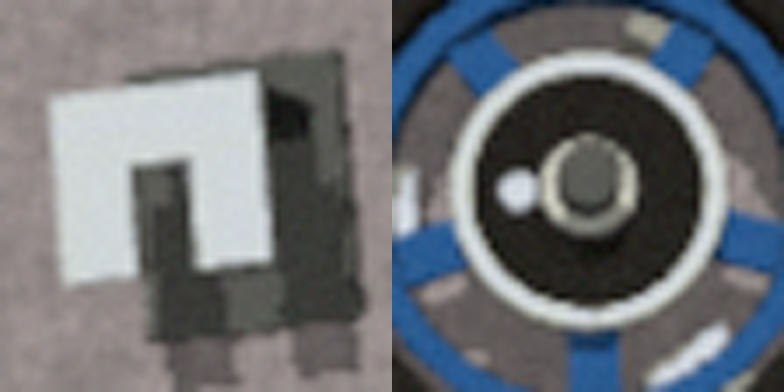

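View pics/z2.png

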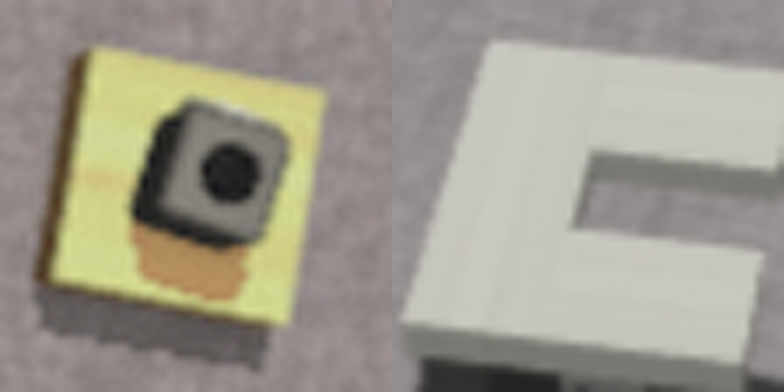

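```bash
python3 - <<'E'
from h import *
q=lambda p,o:((p[0]+.5)/7-.5+o[0],(p[1]+.5)/7-.5+o[1])
S=(112,218);W=(262,208);G=(360,222);V=(225,328)
def P(n,p,o,z): r=onz("top" if o!=V else "side",q(p,o),z); print(n,r.round(4)); return r
c=[P("plate",p,S,.095) for p in((50,98),(258,70),(272,262),(64,288))]
n=[P("notch",p,S,.095) for p in((132,167),(190,160),(140,275),(196,268))]
ax=(n[0]+n[1]-n[2]-n[3]);print("notch dir(deg)",np.degrees(np.arctan2(ax[1],ax[0])))
nf=[P("notch side cam",(p[0]-392,p[1]),V,.095) for p in((592,152),(572,228),(780,170),(765,255))]
P("mark",(126,190),W,.095);b=P("bush",(196,189),W,.095);P("flange",(198,185),W,.102);P("pintop",(195,168),W,.139)
P("cap",(230,173),G,.109)
k=[P("case",p,G,.101) for p in((190,100),(285,138),(262,240),(165,205))]; print(np.mean(k,0))
for i in range(4): e=k[(i+1)%4]-k[i];print("edge",np.hypot(*e[:2]).round(4),np.degrees(np.arctan2(e[1],e[0])).round(1))
h=[P("holder",p,G,.045) for p in((92,47),(327,92),(290,325),(50,280))];print(np.mean(h,0))
for i in range(4): e=h[(i+1)%4]-h[i];print("edge",np.hypot(*e[:2]).round(4),np.degrees(np.arctan2(e[1],e[0])).round(1))
print(onz("top",(185,125),.17),onz("top",(405,187),.06),onz("top",(438,265),.06),onz("top",(382,294),.06))
s=ctrl.get_image("side")["frame"][:,:,::-1]
cv2.imwrite("pics/z3.png",np.hstack([cv2.resize(s[y:y+60,x:x+60],None,fx=6,fy=6,interpolation=cv2.INTER_CUBIC) for x,y in((305,165),(270,190))]))
E
```

```text
plate [0.5683 0.3326 0.095 ]
plate [0.5781 0.2693 0.095 ]
plate [0.5194 0.2615 0.095 ]
plate [0.5104 0.3243 0.095 ]
notch [0.5476 0.306  0.095 ]
notch [0.55   0.2884 0.095 ]
notch [0.5147 0.3015 0.095 ]
notch [0.5172 0.2845 0.095 ]
notch dir(deg) 7.353009842524333
notch side cam [0.5512 0.2896 0.095 ]
notch side cam [0.5488 0.3066 0.095 ]
notch side cam [0.5177 0.284  0.095 ]
notch side cam [0.5149 0.3027 0.095 ]
mark [ 0.5676 -0.0132  0.095 ]
bush [ 0.5683 -0.0347  0.095 ]
flange [ 0.5689 -0.0353  0.102 ]
pintop [ 0.5705 -0.0341  0.139 ]
cap [ 0.546  -0.2524  0.109 ]
case [ 0.5687 -0.2422  0.101 ]
case [ 0.5576 -0.2711  0.101 ]
case [ 0.5265 -0.2636  0.101 ]
case [ 0.5365 -0.2342  0.101 ]
[ 0.54731268 -0.2527717   0.101     ]
edge 0.0309 -111.1
edge 0.032 166.4
edge 0.031 71.0
edge 0.0331 -14.0
holder [ 0.5905 -0.2224  0.045 ]
holder [ 0.5772 -0.2979  0.045 ]
holder [ 0.5025 -0.2848  0.045 ]
holder [ 0.5155 -0.2083  0.045 ]
[ 0.54642278 -0.25334443  0.045     ]
edge 0.0767 -99.9
edge 0.0759 170.0
edge 0.0775 80.4
edge 0.0763 -10.6
[0.7839988  0.18490267 0.17      ] [ 0.68371394 -0.29333989  0.06      ] [ 0.51010503 -0.3628797   0.06      ] [ 0.44503012 -0.23878207  0.06      ]
```

View pics/z3.png

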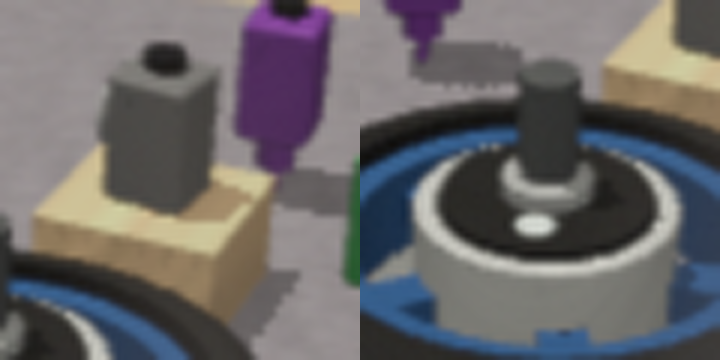

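The gauge's dial bulges on its far (world +x) side, and the mark is at about (530,225) in that zoom. I'll turn the tool to yaw -90° and head for the pin.

{"method": "arm_command", "body": {
  "motion": [
    [[0,0,0],[0,0,0.0955]],
    [[0,0,0],[0,0,0.0955]],
    [[0,0,0],[0,0,0.0955]],
    [[0,0,0],[0,0,0.0955]],
    [[-0.05,-0.03,0],[0,0,0]],
    [[-0.05,-0.03,0],[0,0,0]],
    [[-0.05,-0.03,0],[0,0,0]],
    [[-0.05,-0.03,0],[0,0,0]],
    [[-0.05,-0.03,0],[0,0,0]],
    [[-0.05,-0.03,0],[0,0,0]]
  ],
  "hand": 0,
  "squeeze": 50
}}

```text
clock: 1.5
ee_pos: [0.4233, -0.3012, 0.2535]
eef_rot: [[0.001, -1.0, 0.0], [-1.0, -0.001, -0.0], [0.0, -0.0, -1.0]]
force: [0.4, -0.5, -1.2]
opening: 0.0852
```

{"method": "arm_command", "body": {
  "motion": [
    [[-0.038,-0.0208,0],[0,0,0]],
    [[-0.038,-0.0208,0],[0,0,0]],
    [[-0.038,-0.0208,0],[0,0,0]],
    [[-0.038,-0.0208,0],[0,0,0]],
    [[-0.038,-0.0208,0],[0,0,0]],
    [[-0.038,-0.0208,0],[0,0,0]],
    [[-0.0385,-0.0208,0],[0,0,0]],
    [[0,0,0.025],[0,0,0]],
    [[0,0,0.025],[0,0,0]],
    [[0,0,0],[0,0,0]]
  ]
}}

```text
clock: 2.75
ee_pos: [0.5668, -0.0359, 0.2019]
eef_rot: [[0.001, -1.0, -0.003], [-1.0, -0.001, 0.0], [-0.0, 0.003, -1.0]]
force: [-0.4, -0.0, 0.6]
opening: 0.0856
```

```bash
python3 - <<'E'
from h import *
o=ctrl.get_obs();print(o["ee_pos"],o["force"])
a=snap("side",None,(240,100,380,260),3); b=snap("top",None,(220,150,360,310),3)
cv2.imwrite("pics/p1.png",np.hstack([a[:,:400],b[:,:400]]))
E
```

```text
[ 0.56681653 -0.03592043  0.20186073] [-0.44724459 -0.02346195  0.60338341]
```

View pics/p1.png

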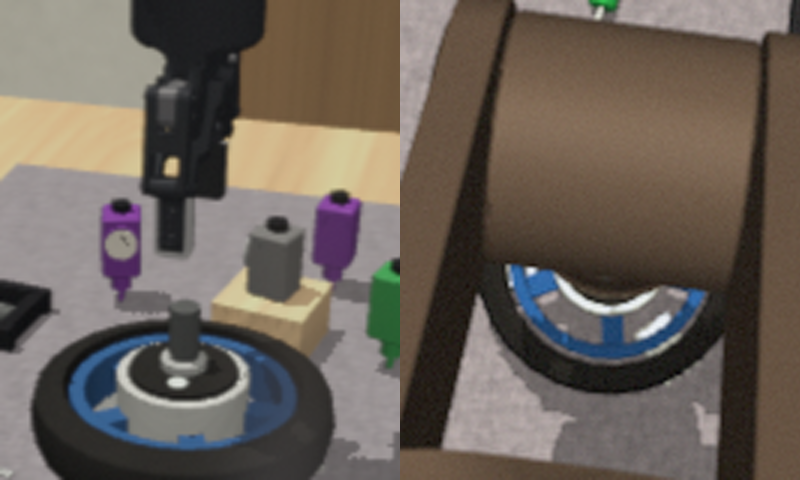

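The side view shows the gripper above the pin (top at ~(183,305)), while the top view is blocked by the arm. Next I descend and grip.

{"method": "arm_command", "body": {
  "motion": [
    [[0,-0.002,0.015],[0,0,0]],
    [[0,0,0.015],[0,0,0]],
    [[0,0,0.015],[0,0,0]],
    [[0,0,0.015],[0,0,0]],
    [[0,0,0.01],[0,0,0]],
    [[0,0,0],[0,0,0]],
    [[0,0,0],[0,0,0]],
    [[0,0,0],[0,0,0]],
    [[0,0,0],[0,0,0]],
    [[0,0,0],[0,0,0]]
  ]
}}

```text
clock: 4.1
ee_pos: [0.5701, -0.0362, 0.1335]
eef_rot: [[0.001, -1.0, 0.0], [-1.0, -0.001, -0.0], [0.0, -0.0, -1.0]]
force: [-0.2, 0.2, 0.3]
opening: 0.085
```

{"method": "arm_command", "body": {
  "motion": [
    [[0,0,0],[0,0,0]],
    [[0,0,0],[0,0,0]],
    [[0,0,0],[0,0,0]],
    [[0,0,0],[0,0,0]],
    [[0,0,0],[0,0,0]],
    [[0,0,0],[0,0,0]],
    [[0,0,0],[0,0,0]],
    [[0,0,0],[0,0,0]],
    [[0,0,0],[0,0,0]],
    [[0,0,0],[0,0,0]]
  ],
  "hand": 1,
  "squeeze": 50
}}

```text
clock: 5.35
ee_pos: [0.57, -0.0359, 0.1334]
eef_rot: [[0.001, -1.0, 0.0], [-1.0, -0.001, 0.0], [-0.0, -0.0, -1.0]]
force: [0.4, 5.2, 2.8]
opening: 0.0185
```

{"method": "arm_command", "body": {
  "motion": [
    [[0,0,-0.01],[0,0,0]],
    [[0,0,-0.01],[0,0,0]],
    [[0,0,-0.01],[0,0,0]],
    [[0,0,-0.01],[0,0,0]],
    [[0,0,-0.01],[0,0,0]],
    [[0,0,-0.01],[0,0,0]],
    [[0,0,-0.015],[0,0,0]],
    [[0,0,-0.015],[0,0,0]],
    [[0,0,0],[0,0,0]],
    [[0,0,0],[0,0,0]]
  ]
}}

```text
clock: 6.6
ee_pos: [0.5698, -0.0362, 0.2232]
eef_rot: [[0.001, -1.0, -0.0], [-1.0, -0.001, -0.0], [0.0, 0.0, -1.0]]
force: [-0.1, 0.9, -1.4]
opening: 0.0185
```

```bash
python3 - <<'E'
from h import *
snap("side","p2",(240,60,380,260),3)
o=ctrl.get_obs();print(o["ee_pos"],o["force"],o["opening"])
E
```

```text
[ 0.56966292 -0.03615303  0.22288424] [ 0.26408968  0.08809413 -1.11886501] 0.01806890102141535
```

View pics/p2.png

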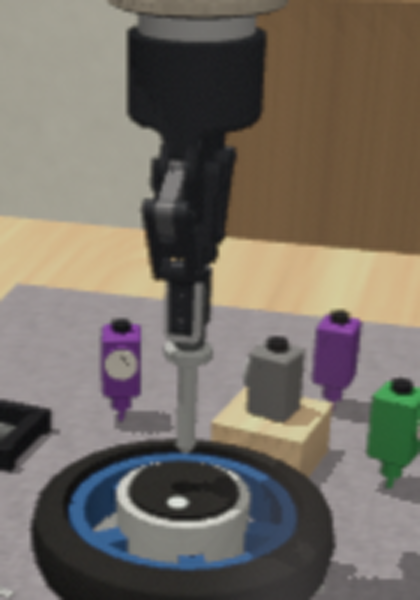

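The pin is out and hangs vertical, with its flange at (188,350) and its tip at (187,448) in the crop. I'll carry it to the stand.

{"method": "arm_command", "body": {
  "motion": [
    [[-0.02,0.003,-0.01],[0,0,0]],
    [[-0.035,0.0035,0],[0,0,0]],
    [[-0.04,0.004,0],[0,0,0]],
    [[-0.04,0.004,0],[0,0,0]],
    [[-0.04,0.004,0],[0,0,0]],
    [[-0.04,0.004,0],[0,0,0]],
    [[-0.04,0.004,0],[0,0,0]],
    [[-0.04,0.004,0],[0,0,0]],
    [[-0.026,0.003,0],[0,0,0]],
    [[-0.01,0.001,0],[0,0,0]]
  ]
}}

```text
clock: 7.9
ee_pos: [0.5342, 0.2969, 0.2334]
eef_rot: [[0.003, -1.0, -0.0], [-1.0, -0.003, 0.0], [-0.0, 0.0, -1.0]]
force: [0.3, 0.2, -1.3]
opening: 0.0187
```

{"method": "arm_command", "body": {
  "motion": [
    [[0,0,0],[0,0,0]],
    [[0,0,0],[0,0,0]],
    [[0,0,0],[0,0,0]],
    [[0,0,0],[0,0,0]],
    [[0,0,0],[0,0,0]],
    [[0,0,0],[0,0,0]],
    [[0,0,0],[0,0,0]],
    [[0,0,0],[0,0,0]],
    [[0,0,0],[0,0,0]],
    [[0,0,0],[0,0,0]]
  ]
}}

```text
clock: 9.15
ee_pos: [0.5352, 0.2948, 0.2333]
eef_rot: [[0.001, -1.0, -0.0], [-1.0, -0.001, 0.0], [-0.0, 0.0, -1.0]]
force: [0.7, -0.7, -2.0]
opening: 0.0183
```

```bash
python3 - <<'E'
from h import *
o=ctrl.get_obs();p=o["ee_pos"];print(p,o["force"],o["opening"])
snap("side","p3",(180,190,340,420),2.6)
# expected px: pin axis at TCP: flange underside (z-.0385) and tip
f=lambda P:((proj("side",P)-[180,190]+.5)*2.6-.5).round(1).tolist()
print(f([[p[0],p[1],p[2]-.0385],[p[0],p[1],p[2]-.1035]]), f([[.534,.2956,.095]]))
E
```

```text
[0.53517663 0.29482419 0.23331579] [ 0.72798871 -0.72111711 -2.00757643] 0.01825465615428604
[[214.9, 267.0], [217.7, 377.3]] [[220.8, 432.4]]
```

View pics/p3.png

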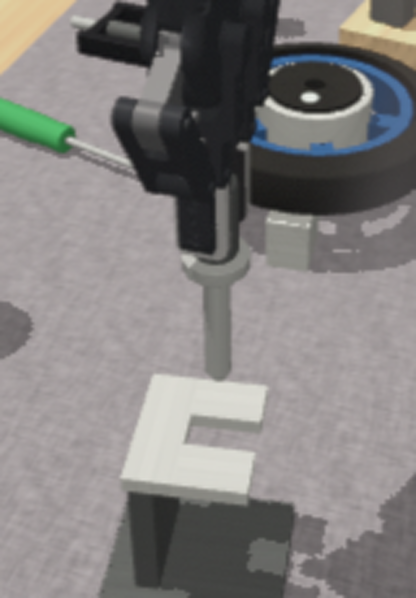

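The tip is at (219,375), as predicted, over the notch (centre predicted at (221,432)). I'll lower the pin.

{"method": "arm_command", "body": {
  "motion": [
    [[-0.001,0,0.01],[0,0,0]],
    [[0,0,0.01],[0,0,0]],
    [[0,0,0.01],[0,0,0]],
    [[0,0,0.01],[0,0,0]],
    [[0,0,0.01],[0,0,0]],
    [[0,0,0.01],[0,0,0]],
    [[0,0,0.01],[0,0,0]],
    [[0,0,0.01],[0,0,0]],
    [[0,0,0.01],[0,0,0]],
    [[0,0,0],[0,0,0]]
  ]
}}

```text
clock: 10.45
ee_pos: [0.5347, 0.2956, 0.1424]
eef_rot: [[0.001, -1.0, -0.001], [-1.0, -0.001, -0.001], [0.001, 0.001, -1.0]]
force: [-0.2, 0.6, -1.3]
opening: 0.0186
```

{"method": "arm_command", "body": {
  "motion": [
    [[0,0,0.003],[0,0,0]],
    [[0,0,0.003],[0,0,0]],
    [[0,0,0.002],[0,0,0]],
    [[0,0,0],[0,0,0]],
    [[0,0,0],[0,0,0]],
    [[0,0,0],[0,0,0]],
    [[0,0,0],[0,0,0]],
    [[0,0,0],[0,0,0]],
    [[0,0,0],[0,0,0]],
    [[0,0,0],[0,0,0]]
  ]
}}

```text
clock: 11.7
ee_pos: [0.5352, 0.2958, 0.1353]
eef_rot: [[0.001, -1.0, 0.0], [-1.0, -0.001, -0.0], [0.0, -0.0, -1.0]]
force: [-0.3, -0.3, -2.1]
opening: 0.0186
```

```bash
python3 - <<'E'
from h import *
o=ctrl.get_obs();print(o["ee_pos"],o["force"],o["opening"])
snap("side","p4",(180,240,340,420),3.3)
E
```

```text
[0.53520661 0.29577952 0.13529295] [-0.32729612 -0.31574258 -2.14576551] 0.01859945627867632
```

View pics/p4.png

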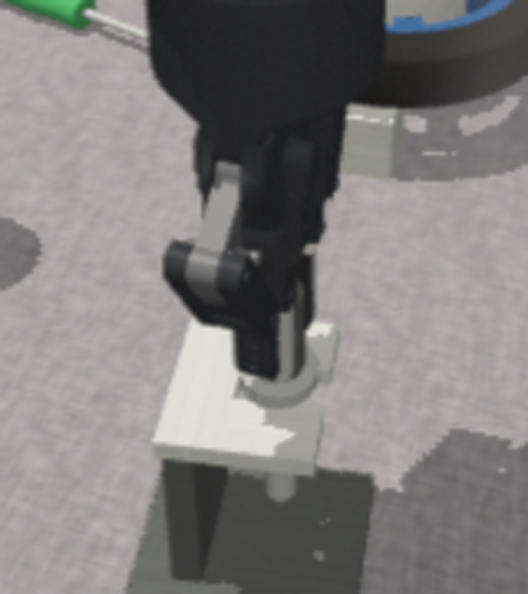

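The shaft is in the notch (shaft showing below the plate at (282,485)) with the flange about on the plate. I'll seat it and release.

{"method": "arm_command", "body": {
  "motion": [
    [[0,0,0.001],[0,0,0]],
    [[0,0,0.001],[0,0,0]],
    [[0,0,0],[0,0,0]],
    [[0,0,0],[0,0,0]],
    [[0,0,0],[0,0,0]],
    [[0,0,0],[0,0,0]],
    [[0,0,0],[0,0,0]],
    [[0,0,0],[0,0,0]],
    [[0,0,0],[0,0,0]],
    [[0,0,0],[0,0,0]]
  ]
}}

```text
clock: 13.0
ee_pos: [0.5352, 0.2958, 0.1334]
eef_rot: [[0.001, -1.0, 0.0], [-1.0, -0.001, 0.0], [-0.0, -0.0, -1.0]]
force: [-0.5, 0.1, 3.7]
opening: 0.0187
```

{"method": "arm_command", "body": {
  "motion": [
    [[0,0,0],[0,0,0]],
    [[0,0,0],[0,0,0]],
    [[0,0,0],[0,0,0]],
    [[0,0,0],[0,0,0]],
    [[0,0,0],[0,0,0]],
    [[0,0,0],[0,0,0]],
    [[0,0,0],[0,0,0]],
    [[0,0,0],[0,0,0]],
    [[0,0,0],[0,0,0]],
    [[0,0,0],[0,0,0]]
  ],
  "hand": 0
}}

```text
clock: 14.25
ee_pos: [0.5352, 0.2958, 0.1333]
eef_rot: [[0.001, -1.0, -0.0], [-1.0, -0.001, -0.0], [0.0, 0.0, -1.0]]
force: [0.2, 0.2, -0.1]
opening: 0.0853
```

{"method": "arm_command", "body": {
  "motion": [
    [[0,0,-0.01],[0,0,0]],
    [[0,0,-0.02],[0,0,0]],
    [[0,0,-0.03],[0,0,0]],
    [[0,0,-0.03],[0,0,0]],
    [[0,0,-0.02],[0,0,0]],
    [[0.05,0,0],[0,0,0]],
    [[0.05,0,0],[0,0,0]],
    [[0.05,0,0],[0,0,0]],
    [[0.05,0,0],[0,0,0]],
    [[0.05,0,0],[0,0,0]]
  ]
}}

```text
clock: 15.5
ee_pos: [0.5353, 0.0442, 0.2442]
eef_rot: [[0.001, -1.0, 0.001], [-1.0, -0.001, -0.0], [0.0, -0.001, -1.0]]
force: [1.4, 0.6, -0.2]
opening: 0.0849
```

```bash
python3 - <<'E'
from h import *
a=snap("side",None,(180,260,320,420),3)[:,:400];b=snap("top",None,(112,208,168,284),6)
b=cv2.copyMakeBorder(b,0,480-b.shape[0],0,0,cv2.BORDER_CONSTANT)
cv2.imwrite("pics/p5.png",np.hstack([a,b]))
print(((proj("top",[[.5345,.2957,.139]])-[112,208]+.5)*6-.5)+[400,0])
E
```

```text
[[499.43735899 231.87604657]]
```

View pics/p5.png

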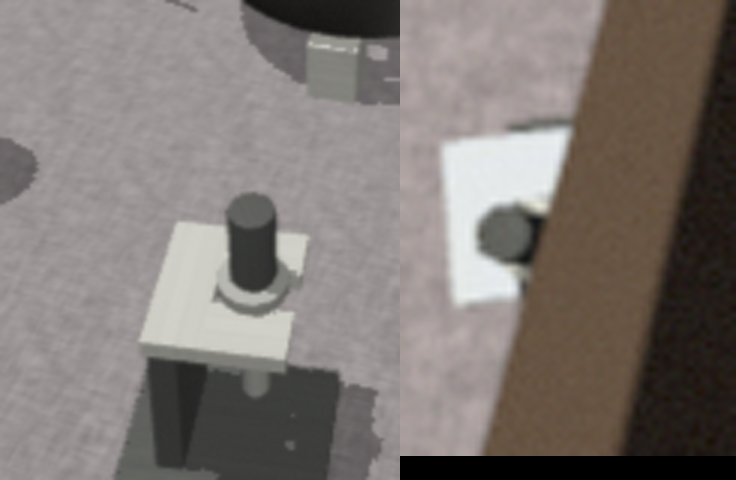

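The pin hangs upright, released, with its top in the top view matching the expected (499,232). Now for the gauge.

{"method": "arm_command", "body": {
  "motion": [
    [[0.0427,-0.0016,0],[0,0,0]],
    [[0.0427,-0.0016,0],[0,0,0]],
    [[0.0427,-0.0016,0],[0,0,0]],
    [[0.0427,-0.0016,0],[0,0,0]],
    [[0.0427,-0.0016,0],[0,0,0]],
    [[0.0427,-0.0016,0],[0,0,0]],
    [[0.0427,-0.0016,0],[0,0,0]],
    [[0,0,0.01],[0,0,0.099]],
    [[0,0,0.01],[0,0,0.099]],
    [[0,0,0.01],[0,0,0.099]]
  ]
}}

```text
clock: 16.85
ee_pos: [0.5471, -0.2529, 0.2136]
eef_rot: [[-0.295, -0.955, 0.001], [-0.955, 0.295, -0.0], [-0.0, -0.001, -1.0]]
force: [0.3, -0.2, -1.6]
opening: 0.0856
```

{"method": "arm_command", "body": {
  "motion": [
    [[0,0,0.02],[0,0,0]],
    [[0,0,0.02],[0,0,0]],
    [[0,0,0],[0,0,0]],
    [[0,0,0],[0,0,0]],
    [[0,0,0],[0,0,0]],
    [[0,0,0],[0,0,0]],
    [[0,0,0],[0,0,0]],
    [[0,0,0],[0,0,0]],
    [[0,0,0],[0,0,0]],
    [[0,0,0],[0,0,0]]
  ]
}}

```text
clock: 18.1
ee_pos: [0.5468, -0.2531, 0.1733]
eef_rot: [[-0.292, -0.956, 0.0], [-0.956, 0.292, 0.0], [-0.0, -0.0, -1.0]]
force: [-0.5, -0.3, -0.1]
opening: 0.0855
```

```bash
python3 - <<'E'
from h import *
o=ctrl.get_obs();print(o["ee_pos"],o["eef_rot"].round(3).tolist(),o["force"])
snap("side","p6",(280,110,400,230),5)
f=lambda P:((proj("side",P)-[280,110]+.5)*5-.5).round(1).tolist()
c=np.array([.5465,-.2528,0])
print("cap top",f([c+[0,0,.109]]))
for y in(-14,-17,-20):
    a=np.radians(y);X=np.array([np.cos(a),np.sin(a),0])*.018;Y=np.array([-np.sin(a),np.cos(a),0])*.017
    print(y,f([c+[0,0,.101]+i*X+j*Y for i,j in((1,1),(-1,1),(-1,-1),(1,-1))]),f([c+[0,0,.045]+i*X+j*Y for i,j in((1,1),(-1,1))]))
E
```

```text
[ 0.54684085 -0.25310227  0.17327569] [[-0.292, -0.956, 0.0], [-0.956, 0.292, 0.0], [-0.0, -0.0, -1.0]] [-0.50509471 -0.31156981 -0.05669601]
cap top [[266.1, 318.8]]
-14 [[215.0, 339.1], [285.7, 355.4], [314.4, 329.8], [245.1, 314.3]] [[208.9, 445.2], [277.5, 462.7]]
-17 [[214.2, 338.0], [283.1, 355.7], [315.3, 330.9], [247.7, 314.0]] [[208.2, 444.0], [274.9, 463.1]]
-20 [[213.6, 336.9], [280.4, 355.9], [316.0, 332.0], [250.2, 313.8]] [[207.5, 442.8], [272.3, 463.3]]
```

View pics/p6.png

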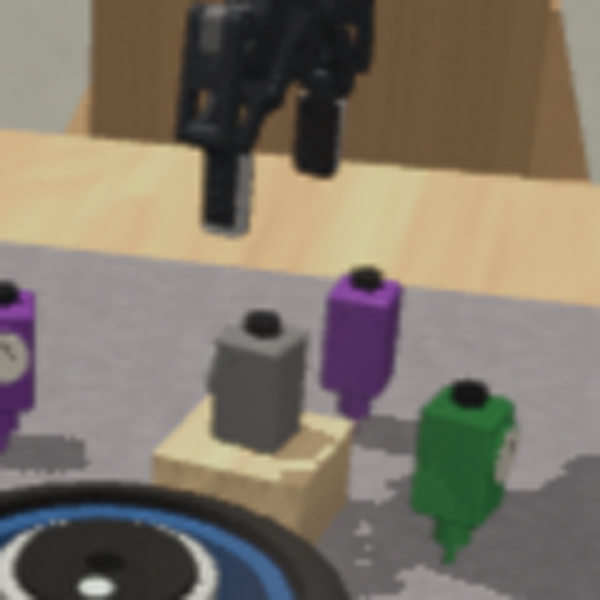

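The grey gauge's case corners match the prediction within ~2 px of the image, at yaw ≈ -17°, with the dial at left and clear of the fingers. I'll descend and grip.

{"method": "arm_command", "body": {
  "motion": [
    [[0,0,0.02],[0,0,0]],
    [[0,0,0.02],[0,0,0]],
    [[0,0,0.02],[0,0,0]],
    [[0,0,0.015],[0,0,0]],
    [[0,0,0.01],[0,0,0]],
    [[0,0,0.008],[0,0,0]],
    [[0,0,0],[0,0,0]],
    [[0,0,0],[0,0,0]],
    [[0,0,0],[0,0,0]],
    [[0,0,0],[0,0,0]]
  ]
}}

```text
clock: 19.4
ee_pos: [0.547, -0.2532, 0.0806]
eef_rot: [[-0.292, -0.956, 0.0], [-0.956, 0.292, -0.0], [0.0, -0.0, -1.0]]
force: [0.6, -0.1, 0.4]
opening: 0.0852
```

{"method": "arm_command", "body": {
  "motion": [
    [[0,0,0],[0,0,0]],
    [[0,0,0],[0,0,0]],
    [[0,0,0],[0,0,0]],
    [[0,0,0],[0,0,0]],
    [[0,0,0],[0,0,0]],
    [[0,0,0],[0,0,0]],
    [[0,0,0],[0,0,0]],
    [[0,0,0],[0,0,0]],
    [[0,0,0],[0,0,0]],
    [[0,0,0],[0,0,0]]
  ],
  "hand": 1,
  "squeeze": 50
}}

```text
clock: 20.65
ee_pos: [0.5469, -0.2531, 0.0804]
eef_rot: [[-0.292, -0.956, 0.0], [-0.956, 0.292, -0.0], [0.0, -0.0, -1.0]]
force: [-0.7, 0.4, 5.7]
opening: 0.0337
```

{"method": "arm_command", "body": {
  "motion": [
    [[0,0,-0.008],[0,0,0]],
    [[0,0,-0.008],[0,0,0]],
    [[0,0,-0.01],[0,0,0]],
    [[0,0,-0.012],[0,0,0]],
    [[0,0,-0.012],[0,0,0]],
    [[0,0,-0.014],[0,0,0]],
    [[0,0,-0.014],[0,0,0]],
    [[0,0,-0.012],[0,0,0]],
    [[0,0,-0.01],[0,0,0]],
    [[0,0,-0.01],[0,0,0]]
  ]
}}

```text
clock: 21.9
ee_pos: [0.5467, -0.2531, 0.1909]
eef_rot: [[-0.292, -0.956, -0.0], [-0.956, 0.292, 0.0], [-0.0, 0.0, -1.0]]
force: [-1.0, -0.2, -2.1]
opening: 0.0335
```

{"method": "arm_command", "body": {
  "motion": [
    [[-0.0155,0.0033,0],[0,0,0]],
    [[-0.025,0.0055,0],[0,0,0]],
    [[-0.03,0.0063,0],[0,0,0]],
    [[-0.03,0.0063,0],[0,0,0]],
    [[-0.03,0.0063,0],[0,0,0]],
    [[-0.03,0.0063,0],[0,0,0]],
    [[-0.03,0.0063,0],[0,0,0]],
    [[-0.025,0.0055,0],[0,0,0]],
    [[-0.02,0.0045,0],[0,0,0]],
    [[0,0,0],[0,0,0]]
  ]
}}

```text
clock: 23.15
ee_pos: [0.5672, -0.0116, 0.1901]
eef_rot: [[-0.29, -0.957, -0.0], [-0.957, 0.29, 0.0], [-0.0, 0.001, -1.0]]
force: [-0.1, -0.3, -1.7]
opening: 0.0337
```

{"method": "arm_command", "body": {
  "motion": [
    [[0,0,0.005],[0,0,0]],
    [[0,0,0.005],[0,0,0]],
    [[0,0,0],[0,0,0]],
    [[0,0,0],[0,0,0]],
    [[0,0,0],[0,0,0]],
    [[0,0,0],[0,0,0]],
    [[0,0,0],[0,0,0]],
    [[0,0,0],[0,0,0]],
    [[0,0,0],[0,0,0]],
    [[0,0,0],[0,0,0]]
  ]
}}

```text
clock: 24.4
ee_pos: [0.5675, -0.0132, 0.1803]
eef_rot: [[-0.292, -0.956, -0.0], [-0.956, 0.292, -0.0], [0.0, 0.0, -1.0]]
force: [0.7, 0.3, -1.7]
opening: 0.0337
```

```bash
python3 - <<'E'
from h import *
o=ctrl.get_obs();p=o["ee_pos"];print(p,o["force"],o["opening"])
snap("side","p7",(250,130,350,250),5)
f=lambda P:((proj("side",P)-[250,130]+.5)*5-.5).round(1).tolist()
print("tip,foot end",f([p-[0,0,.065],p-[0,0,.051]]),"mark",f([[.5676,-.0132,.095]]),"bore",f([[.569,-.0347,.095]]))
print("per mm x,y,z",np.diff(np.array(f([p,p+[.01,0,0],p+[0,.01,0],p+[0,0,.01]])),axis=0)/10)
E
```

```text
[ 0.56746139 -0.01319023  0.18030466] [ 0.67998872  0.34643449 -1.68991095] 0.03365192425340628
tip,foot end [[249.6, 443.7], [250.6, 410.8]] mark [[247.9, 490.2]] bore [[257.9, 462.1]]
per mm x,y,z [[-2.71 -0.35]
 [ 2.03  1.52]
 [ 0.75 -3.72]]
```

View pics/p7.png

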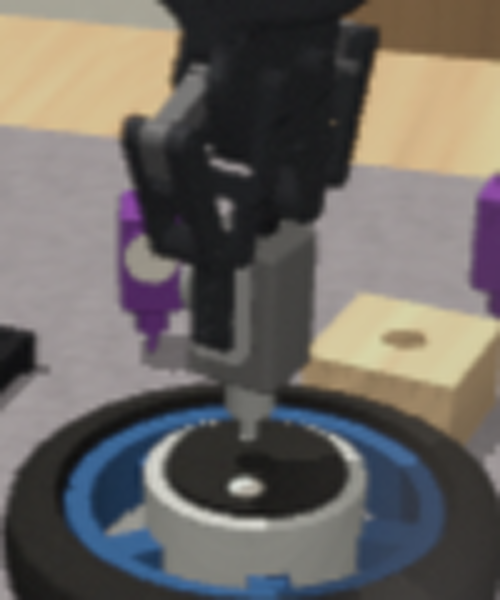

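The gauge is upright, its tip at (249,439) straight above the white dot (246,488), as the prediction has it. I'll press gradually.

{"method": "arm_command", "body": {
  "motion": [
    [[0,0,0.005],[0,0,0]],
    [[0,0,0.005],[0,0,0]],
    [[0,0,0.004],[0,0,0]],
    [[0,0,0.003],[0,0,0]],
    [[0,0,0.002],[0,0,0]],
    [[0,0,0.002],[0,0,0]],
    [[0,0,0.002],[0,0,0]],
    [[0,0,0.001],[0,0,0]],
    [[0,0,0],[0,0,0]],
    [[0,0,0],[0,0,0]]
  ]
}}

```text
clock: 25.7
ee_pos: [0.5675, -0.0132, 0.1564]
eef_rot: [[-0.292, -0.956, 0.0], [-0.956, 0.292, 0.0], [-0.0, -0.0, -1.0]]
force: [-0.5, -0.1, 0.1]
opening: 0.0336
```

{"method": "arm_command", "body": {
  "motion": [
    [[0,0,0.001],[0,0,0]],
    [[0,0,0.001],[0,0,0]],
    [[0,0,0],[0,0,0]],
    [[0,0,0],[0,0,0]],
    [[0,0,0],[0,0,0]],
    [[0,0,0],[0,0,0]],
    [[0,0,0],[0,0,0]],
    [[0,0,0],[0,0,0]],
    [[0,0,0],[0,0,0]],
    [[0,0,0],[0,0,0]]
  ]
}}

```text
clock: 26.95
ee_pos: [0.5675, -0.0132, 0.1543]
eef_rot: [[-0.292, -0.956, 0.0], [-0.956, 0.292, 0.0], [-0.0, -0.0, -1.0]]
force: [0.0, -0.5, 0.8]
opening: 0.0334
```

{"method": "arm_command", "body": {
  "motion": [
    [[0,0,0.001],[0,0,0]],
    [[0,0,0.0005],[0,0,0]],
    [[0,0,0],[0,0,0]],
    [[0,0,0],[0,0,0]],
    [[0,0,0],[0,0,0]],
    [[0,0,0],[0,0,0]],
    [[0,0,0],[0,0,0]],
    [[0,0,0],[0,0,0]],
    [[0,0,0],[0,0,0]],
    [[0,0,0],[0,0,0]]
  ]
}}

```text
clock: 28.2
ee_pos: [0.5675, -0.0132, 0.1528]
eef_rot: [[-0.292, -0.956, 0.0], [-0.956, 0.292, -0.0], [-0.0, -0.0, -1.0]]
force: [0.4, -0.9, 3.0]
opening: 0.0335
```

```bash
python3 - <<'E'
from h import *
F=[]
for i in range(24):
    snap("side","p8" if i==23 else None,(250,130,350,250),5); F.append(ctrl.get_obs()["force"])
print(np.mean(F,0),np.std(F,0),ctrl.get_obs()["ee_pos"],ctrl.get_obs()["clock"])
E
```

```text
[-0.03346681  0.05857992  2.6759295 ] [0.5145092  0.43633814 0.48003582] [ 0.56747387 -0.01317082  0.15280982] 29.4
```

```bash
python3 -c "
from cell import ctrl
print(ctrl.hand_in())"
```

```text
the job is handed in; nothing more can be done
None
```

I drew the axle pin out of the hub and hung it in the stand's notch, then let go of it. I then lifted the gauge from its holder and handed the job in while pressing it on the white dot. No verdict was reported.

**Pin:** After release, pictures from both cameras showed it upright in the notch, with its top within a pixel or so of where it should be.

**Gauge:**
- **Pose:** It is gripped at 33.5 mm opening, with the tool exactly vertical. The TCP is at (0.5675, -0.0132), about 0.1 mm from my estimate of the dot, which is only as good as the 2 mm camera calibration. The picture taken before pressing agreed to about 1 mm.
- **Press:** The vertical force averaged +2.7 N, against about -1.7 N with the gauge hanging free. That puts about 4.3 N on the rubber, so the plunger is in by about 7 mm. The tool height gives the same figure.

**What I could not check:** My last picture of the pressed tip was refused because I had used all 12 views. The final tip position therefore rests on the earlier picture and the arm's readings. I steered clear of the can, screwdriver and pedal, but took no final picture of them.

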